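Hang the vent door on the filter housing

TASK

Hang the vent door (brown board with the perforated steel window and green straps) on the green filter housing: lift it out of its stand and lower it gently, without dropping it, so that both hinge knuckles go fully home on the two upright hinge pins at once, then let go. It may stay standing open. Leave the plain pale door standing in its stand.

Things in the scene. Friction and masses are not known exactly. Their poses are not given: they have to be found in the camera images.
- vent_door: Door to hang: brown board 160 wide (y), 220 high (z), 18 thick (x) mm, 0.3-0.55 kg, perforated steel window, green straps. Origin: centre of its underside. It stands upright in a stand's slot, walls up to 40 mm above the table; lift it straight up. Top 60 mm of both faces are bare: grip there across the thickness, mid-width. Two knuckles stand off its +y edge, one above the other.
- knuckle (a point): Lower knuckle of the vent door: centre of its underside, 105 mm along the door's +y from its middle, 20 mm above the board's underside, in its mid-plane. Each knuckle is an upright green ring: bore 26, outside 37, height 20 mm, open at both ends. The upper one is 120 mm straight above.
- hinge_pin (a point): Foot (collar top, 50 mm above the table) of the lower pin, where the lower knuckle rests when home. Brass pin 28 mm tall: 21 mm thick for 6 mm, then tapering to 5 mm at the tip. An equal pin is 120 mm above, on a bracket 8 mm thick, so bring the knuckles in sideways with the door 30 to 85 mm above home height, then lower. Axes as the housing's.
- housing: Fixed green filter box carrying the pins, 240 mm high. Origin: on the pins' axis, at the table. In its axes it spans x -25 to 220, y 36 to 236 mm; its open front looks to -y, where all is free. A door whose +y lies along the housing's +y stands straight out from the front (open at 90 degrees). Home, the door's underside is 30 mm above the table.
- plain_door: Wrong door, leave it alone: same size and knuckles, but pale plywood with no window and bare steel straps, upright in its own stand like the other. Origin: centre of its underside; y along its width, x through its thickness.
Not all that is in view belongs to the job. Leave any purple or yellow look-alike of the vent_door alone.

How it is judged:
At the end, for the whole second after the job is handed in: Vent door released, at rest on both pins: lower knuckle within 10 mm of the lower pin's axis, its underside 6 mm below to 8 mm above the pin's foot, door upright within 0.15 rad (so the upper knuckle is on too). Plain door upright within 0.2 rad, moved under 30 mm (horizontal distance between knuckle and hinge_pin below 0.01 m and z of knuckle in the frame of hinge_pin between -0.006 and 0.008 m and angle between vent_door's own z axis and vertical below 0.15 rad and linear speed of vent_door below 0.03 m/s and distance of plain_door from where it was at the start of the episode below 0.03 m and angle between plain_door's own z axis and vertical below 0.2 rad); the robot touches nothing.
It fails at once if the vent door is dropped onto the pins (faster than 0.5 m/s with its knuckles over them) (horizontal distance between knuckle and hinge_pin below 0.02 m and linear speed of vent_door above 0.5 m/s).
It fails at once if the plain door is pulled out or knocked over (distance of plain_door from where it was at the start of the episode above 0.04 m or angle between plain_door's own z axis and vertical above 0.3 rad).
It also fails if it takes over 38 s, if anything falls off the work surface, if the arm or the gripper's body presses on something with over 40 N, if the wrist force passes 120 N, or if a joint passes its speed limit or range.

ROBOT

A 7-joint arm with a two-finger parallel gripper is mounted at the origin on the work surface. World frame = base frame: x ahead of the robot, y to its left, z up, the work surface at z = 0. Lengths are in m, angles in rad, forces in N, time in s.
With the tool pointing down it reaches from about 0.425 to 0.925 m from the base axis. Payload 6.8 kg.
Tool frame: the origin (TCP) lies at the very end of the fingers, on their centre line; the grasp point (between the pads) lies 19 mm behind it; z points along the fingers, y is the line along which they close (so a half turn about z gives the same grasp; the last joint's range is limited). The gripper opens to 85 mm and grips with 20 to 120 N. Pads are 22 mm wide; open, the fingers measure 114 mm over their backs; the gripper's body (76 mm by 85 mm) begins 54 mm behind the grasp point. The pads swing forward as they close: fully open they stand 13 mm farther back than shut.
Start: joints at [-1.33, 0.477, 0.022, 1.555, -0.011, 1.109, -0.083], TCP at [0.231, 0.634, 0.231] pointing down, gripper open.
Joint ranges: [-2.96, 2.96], [-0.34, 2.1], [-1.41, 1.46], [0.24, 2.44], [-1.37, 4.51], [0.17, 1.92], [-2.96, 2.96]. Speed limits (rad/s): [2.39, 2.39, 3.14, 3.14, 3.14, 3.14, 3.14].

INTERFACE

Orientations are given as a rotation vector (axis times angle).
In Python, from bench import get_obs, viewer, r gives the robot as it stands. The module is installed in compiled form; this text tells all that it offers.
- The arm moves only by the tool play_rows, never from a script. Its argument "commands" is a list that holds one entry, the list of rows, each a list of 5 numbers: the gripper's target within -1 to 1 (shut at 1, half-way at 0, fully open at -1), then the shift along the tool's x, y, z scaled (see below), then the turn about the tool's z scaled (see below). A call has 1 to 12 rows; each row is the pose to reach, as a shift and turn from the pose commanded when the call began, along the tool's axes at that moment; what a row does not reach only later rows make up. The controller multiplies each number of a shift by 0.2 m and each number of a turn by pi/2 rad. A row lasts 1/12 s, in which the tool goes at most 41.7 mm and 7.16 degrees, less where a joint would pass 70% of its speed; a pose out of reach is approached as far as the arm can. A call with a number of a shift or a turn outside -1 to 1 is refused whole. A call with a gripper value outside its range is refused whole. The fingers move at their own pace and stop on an object; "grip_force" is the grip in N (left out, the last holds). Time passes only in rows, so rows that repeat a pose let the fingers close. It gives the time, the measured TCP pose, the force, the opening and the grip force at its end, in the units of the state.
- get_obs(): the state, without advancing time (a new reading comes with each control period).
- viewer.grab_frame(name): name is "scene" or "top" or "wrist"; returns a dict with "pixels" (400x640x3 uint8, red, green, blue), "fovy" (degrees; the focal length in pixels is half the picture's height over the tangent of half this angle, whatever the lens; pixels are square), "cx", "cy" (the principal point, pixels), "world_to_cam" (4x4, takes a point from world to camera coordinates); the wrist camera has in their place "hand_eye" (4x4, takes a point from camera to tool coordinates, whose origin is the TCP and whose axes are the flange's). Camera axes: x right, y up, looking along -z (the intrinsics and any distortion apply to the point x, -y, -z); pixel columns grow to the right and rows downward; lengths in m; the calibration is good to about 2 mm. A picture is of the moment at which its call begins: read the wrist's pose just before it. There is no depth.
- r.hand_in(): hands the job in; it is judged then, once.
Trained networks look in a picture, given as the dict that the camera call returned (one of the last four; its "shot" number tells which), for a name from the list of things; names that differ only in an ending like _2 or _b are one class to them, and where a whole thing is asked for, a point or a joint stands for the part that bears it (a point fixed in the world has none). Each returns a list of dicts, best first, with "score" (0 to 1); they miss things now and then, are a little off and sometimes report something else, mostly with a low value. They report only what shows in the picture. A call takes as long as a camera call. They do not tell look-alikes from the thing itself.
- viewer.trace(picture, thing): "pixels" (400x640 bool, what is visible of it) and "rect" ([left, top, right, bottom] in pixels, round what is visible of it).
The state is a dict: "clock": time; "joints": joint angles; "qvel": joint speeds; "tau": joint torques, N m; "tcp_pos": TCP position; "orientation": TCP orientation; "contact_force": force on the tool from outside, world axes, zero at the start; "moment": the same for the moment, N m; "grip_width": finger opening in m; "gripper_force": force on a finger pad.
Only numpy, scipy, OpenCV 4.12 (cv2) and the standard library are available. Lean on these libraries where they do the work, as an engineer would, in place of code of your own. Each camera call takes 0.05 s, during which the arm holds its last target. There are 200 camera calls.

## Working session

There is one attempt and no reset: what is moved stays moved. The work goes in short steps, Python scripts to look and compute and a tool call to move; the robot and the scene stay as the last step left them, time stands still between calls to the robot, and variables do not carry over. Pictures are saved under pics/ and viewed, at most 10 in all, crops included, and the job is handed in when it is done.

Besides the shell and the picture viewer there is one more tool, called after ">>>" by a JSON object that holds its "op" and its "data". play_rows: Moves the arm, as the interface text tells. Shifts and turns lie within -1 to 1; 1 stands for 0.2 m of shift or pi/2 rad of turn. Its arguments: {"type":"object","properties":{"commands":{"type":"array","items":{"type":"array","items":{"type":"array","items":{"type":"number","minimum":-1,"maximum":1}}}},"grip_force":{"type":"number"}},"required":["commands"]}

```bash
mkdir -p pics; cat > h.py <<'E'
import numpy as np, cv2, pickle
from bench import get_obs, viewer, r
def save(n,f,crop=None,s=1):
    p=f["pixels"][:,:,::-1]
    if crop: p=p[crop[1]:crop[3],crop[0]:crop[2]]
    cv2.imwrite(n,cv2.resize(p,None,fx=s,fy=s,interpolation=cv2.INTER_CUBIC))
def K(f): return 200/np.tan(np.radians(f["fovy"])/2)
def proj(f,P):
    P=np.atleast_2d(P); c=(f["world_to_cam"]@np.c_[P,np.ones(len(P))].T).T
    k=K(f); return np.c_[f["cx"]+k*c[:,0]/-c[:,2], f["cy"]-k*c[:,1]/-c[:,2]]
def ray(f,uv):
    k=K(f); T=np.linalg.inv(f["world_to_cam"])
    d=T[:3,:3]@np.array([(uv[0]-f["cx"])/k,-(uv[1]-f["cy"])/k,-1]); return T[:3,3],d
def atz(f,uv,z):
    o,d=ray(f,uv); return o+d*(z-o[2])/d[2]
E
python3 - <<'E'
from h import *
o=get_obs();print({k:np.round(v,3) for k,v in o.items()})
fs={n:viewer.grab_frame(n) for n in("scene","top","wrist")}
for n,f in fs.items():
    save(f"pics/{n}0.png",f)
    print(n,{k:(np.round(v,4).tolist() if not np.isscalar(v) else v) for k,v in f.items() if k!="pixels"})
    for t in("vent_door","plain_door","housing"):
        for d in viewer.trace(f,t): print(n,t,round(d["score"],2),d["rect"])
pickle.dump(fs,open("fs0.pkl","wb"))
E
```

```text
{'clock': np.float64(0.0), 'joints': array([-1.33 ,  0.478,  0.022,  1.556, -0.012,  1.109, -0.083]), 'qvel': array([-0.001, -0.   , -0.002, -0.   ,  0.   , -0.   ,  0.001]), 'tau': array([-2.0000e-03, -5.9644e+01,  1.6070e+00, -2.8120e+01,  1.2000e-02,
        9.0000e-03, -0.0000e+00]), 'tcp_pos': array([0.23 , 0.634, 0.23 ]), 'orientation': array([-5.450e-01, -3.094e+00,  3.000e-03]), 'contact_force': array([0.026, 0.129, 0.255]), 'moment': array([-0.027,  0.01 ,  0.029]), 'gripper_force': np.float64(0.0), 'grip_width': np.float64(0.085)}
scene {'fovy': 48.27730789046405, 'cx': 319.5921170776553, 'cy': 194.24380619679275, 'world_to_cam': [[0.8251, 0.5648, -0.0172, -0.4534], [-0.4347, 0.6539, 0.6193, 0.1991], [0.361, -0.5035, 0.785, -1.1999], [0.0, 0.0, 0.0, 1.0]], 'shot': 1}
scene vent_door 0.64 [180.8, 103.9, 274.5, 207.3]
scene vent_door 0.64 [425.0, 85.9, 464.8, 218.6]
scene vent_door 0.56 [267.0, 182.5, 319.8, 323.2]
scene plain_door 0.93 [111.4, 195.8, 229.7, 323.2]
scene housing 0.95 [357.3, 0.0, 486.4, 132.2]
top {'fovy': 45.545043918080644, 'cx': 321.64995057358186, 'cy': 193.1384132668173, 'world_to_cam': [[0.0263, -0.9997, -0.0011, -0.0031], [0.976, 0.0254, 0.2164, -0.5322], [-0.2163, -0.0068, 0.9763, -1.1108], [0.0, 0.0, 0.0, 1.0]], 'shot': 2}
top vent_door 0.89 [350.0, 128.0, 446.4, 189.7]
top vent_door 0.67 [192.4, 75.1, 279.8, 146.8]
top vent_door 0.57 [297.5, 246.2, 394.6, 282.2]
top plain_door 0.74 [398.7, 216.8, 509.4, 241.5]
top housing 0.76 [58.9, 102.7, 210.4, 240.4]
wrist {'fovy': 63.43314957013031, 'cx': 323.4320023887986, 'cy': 203.88980614598745, 'hand_eye': [[0.0005, 0.9482, 0.3176, 0.0817], [1.0, -0.0003, -0.0005, -0.0013], [-0.0004, 0.3176, -0.9482, -0.1432], [0.0, 0.0, 0.0, 1.0]], 'shot': 3}
wrist vent_door 0.51 [216.0, 315.7, 338.5, 389.4]
wrist housing 0.94 [214.6, 316.4, 338.8, 389.8]
```

View pics/scene0.png

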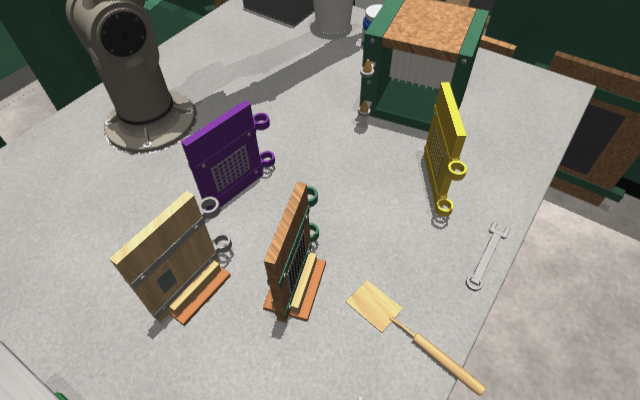

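View pics/top0.png

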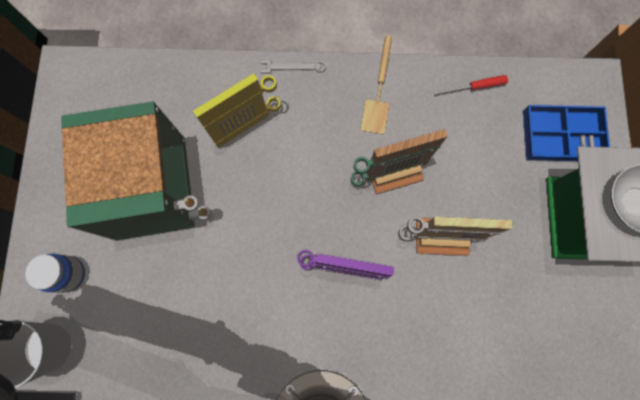

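```bash
python3 - <<'E'
import pickle,cv2,numpy as np
fs=pickle.load(open("fs0.pkl","rb"))
def c(n,x0,y0,w,h,s):
    p=fs[n]["pixels"][y0:y0+h,x0:x0+w,::-1]; p=cv2.resize(p,None,fx=s,fy=s,interpolation=cv2.INTER_CUBIC)
    for i in range(0,w,10): cv2.line(p,(i*s,0),(i*s,5 if (x0+i)%50 else 14),(0,0,255),1)
    for i in range(0,h,10): cv2.line(p,(0,i*s),(5 if (y0+i)%50 else 14,i*s),(0,0,255),1)
    return p
a=c("scene",250,175,80,150,4)           #320x600
b=c("top",345,120,110,75,4)             #440x300
d=c("top",160,180,60,60,5)              #300x300
e=c("scene",345,50,34,75,4)             #136x300
out=np.zeros((600,760,3),np.uint8)
out[:,:320]=a; out[:300,320:760]=b; out[300:,320:620]=d; out[300:,620:756]=e
cv2.imwrite("pics/m1.png",out)
E
```

```text
(no output)
```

View pics/m1.png

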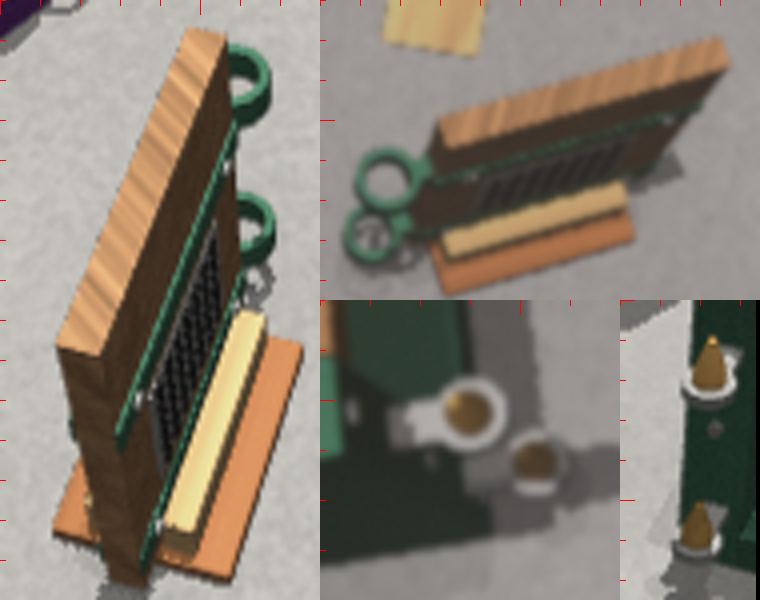

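```bash
cat > fit.py <<'E'
from h import *
from scipy.optimize import least_squares
fs=pickle.load(open("fs0.pkl","rb")); S,T=fs["scene"],fs["top"]
def pts(p,L):
    x,y,z,a=p; L=np.array(L)/1000; c,s=np.cos(a),np.sin(a)
    return np.c_[x+c*L[:,0]-s*L[:,1], y+s*L[:,0]+c*L[:,1], z+L[:,2]]
def fit(obs,p0):
    def res(p): return np.concatenate([(proj(f,pts(p,[q]))[0]-uv) for f,q,uv in obs])
    r_=least_squares(res,p0,loss="soft_l1"); return r_.x,res(r_.x).reshape(-1,2)
if __name__=="__main__":
    D=[(S,(-9,80,220),(297.1,181.6)),(S,(9,80,220),(297.1,181.6))]
    # top view: image up=+x ; knuckles at image left => +y
    D=[(T,(9,80,220),(374.1,150.1)),(T,(-9,80,220),(376.9,156.6)),(T,(9,-80,220),(445.1,129.6)),(T,(-9,-80,220),(447.1,135.6)),
       (T,(0,105,160),(361.1,164.6)),(T,(0,105,40),(358.1,178.4)),
       (S,(-9,80,220),(297.1,181.6)),(S,(9,80,220),(306.4,183.6)),(S,(-9,-80,220),(264.1,261.4)),(S,(9,-80,220),(275.1,263.4))]
    p,rr=fit(D,[.65,-.15,0.01,0.2]); print("door",p.round(4)); print(rr.round(1).tolist())
    H=[(T,(0,0,170),(189.8,202)),(T,(0,0,198),(186.4,199.6)),(T,(0,0,50),(203,212.2)),
       (S,(0,0,198),(367.6,59.6)),(S,(0,0,170),(367.1,69.6)),(S,(0,0,78),(364.1,100.4)),(S,(0,0,50),(364.1,110.4))]
    p,rr=fit([(a,b,c) for a,b,c in H]+[(T,(220,236,240),(62,115)),(T,(220,36,240),(155,103.5))],[.5,.3,0,0.]); print("pin",p.round(4)); print(rr.round(1).tolist())
    for n,uv,z in(("yel",(258,78),.2),("yel2",(196,110),.22),("yelring",(268,83),.16),("pur",(312,262),.22),("pur2",(392,270),.22),("plain",(510,228),.22),("plain",(430,222),.22)):
        print(n,atz(T,uv,z).round(3))
E
python3 fit.py
```

```text
door [ 0.6106 -0.177   0.0078  0.3287]
[[-0.6, -0.8], [-0.7, 0.4], [-1.2, -1.5], [-0.3, 0.1], [0.3, -0.3], [-0.5, -0.9], [-1.4, 0.0], [-0.6, 0.1], [-0.6, -0.1], [-0.2, 0.6]]
pin [ 0.4797  0.3014 -0.0037  0.1856]
[[-0.1, 0.4], [-0.2, 0.2], [-0.0, -0.2], [-0.5, 0.7], [-0.8, 0.9], [-0.2, 0.8], [-0.8, -0.7], [-0.6, -0.9], [-0.7, -3.3]]
yel [0.765 0.161 0.2  ]
yel2 [0.676 0.29  0.22 ]
yelring [0.772 0.143 0.16 ]
pur [0.352 0.026 0.22 ]
pur2 [ 0.34  -0.138  0.22 ]
plain [ 0.432 -0.382  0.22 ]
plain [ 0.441 -0.217  0.22 ]
```

The only door with brown board, steel window and green straps is at top (408,155) / scene (293,250). Purple (top 345,265), yellow (240,110) and the plain pale door (465,228) are not the one. The crop confirms it. Pins are at top (190,202) and (203,212). Fit residuals are about 1 px and the heights come out right.

>>> {"op": "play_rows", "data": {"commands": [[[-1, 0, 0, -0.5, 0], [-1, 0, 0, -0.5, 0], [-1, 0, 0, -0.5, 0], [-1, -0.8, -0.8, -0.5, 0], [-1, -0.8, -0.8, -0.5, 0], [-1, -0.8, -0.8, -0.5, 0], [-1, -0.8, -0.8, -0.5, 0], [-1, -0.8, -0.8, -0.5, 0], [-1, -0.8, -0.8, -0.5, 0], [-1, -0.8, -0.8, -0.5, 0]]]}}

```text
clock: 1.43
tcp_pos: [0.3299, 0.4243, 0.3321]
orientation: [0.557, 3.09, -0.0]
contact_force: [-0.1, 1.0, 0.3]
grip_width: 0.0857
gripper_force: 0.0
```

>>> {"op": "play_rows", "data": {"commands": [[[-1, -0.8, -0.8, 0, 0], [-1, -0.8, -0.8, 0, 0], [-1, -0.8, -0.8, 0, 0], [-1, -0.8, -0.8, 0, 0], [-1, -0.8, -0.8, 0, 0], [-1, -0.8, -0.8, 0, 0], [-1, -0.8, -0.8, 0, 0]]]}}

```text
clock: 2.02
tcp_pos: [0.4241, 0.2201, 0.3318]
orientation: [0.556, 3.091, -0.0]
contact_force: [0.2, 0.2, -0.4]
grip_width: 0.0853
gripper_force: 0.0
```

```bash
python3 - <<'E'
from h import *
o=get_obs()
for k in("clock","joints","tcp_pos","orientation"):print(k,np.round(o[k],3))
E
```

```text
clock 2.017
joints [-0.868  0.048  0.27   1.892 -0.013  1.202  0.622]
tcp_pos [0.424 0.22  0.332]
orientation [ 0.556  3.091 -0.   ]
```

>>> {"op": "play_rows", "data": {"commands": [[[-1, -0.8, -0.8, 0, 0], [-1, -0.8, -0.8, 0, 0], [-1, -0.8, -0.8, 0, 0], [-1, -0.8, -0.8, 0, 0], [-1, -0.8, -0.8, 0, 0], [-1, -0.8, -0.8, 0, 0], [-1, -0.8, -0.8, 0, 0]]]}}

```text
clock: 2.6
tcp_pos: [0.5193, 0.0157, 0.3316]
orientation: [0.554, 3.091, -0.002]
contact_force: [-0.5, 0.4, 0.1]
grip_width: 0.0856
gripper_force: 0.0
```

>>> {"op": "play_rows", "data": {"commands": [[[-1, -0.75, -0.75, 0, 0.57], [-1, -0.75, -0.75, 0, 0.57], [-1, -0.75, -0.75, 0, 0.57], [-1, -0.75, -0.75, 0, 0.57], [-1, -0.75, -0.75, 0, 0.57], [-1, -0.75, -0.75, 0, 0.57], [-1, -0.75, -0.75, 0, 0.57], [-1, -0.75, -0.75, 0, 0.57], [-1, -0.75, -0.75, 0, 0.57], [-1, -0.75, -0.75, 0, 0.57]]]}}

```text
clock: 3.43
tcp_pos: [0.608, -0.1707, 0.331]
orientation: [-1.822, -2.558, -0.001]
contact_force: [-0.8, 0.6, -0.3]
grip_width: 0.0851
gripper_force: 0.0
```

```bash
cat >> h.py <<'E'
from scipy.spatial.transform import Rotation as Ro
def wcam(o,f):
    "turn wrist frame into one with world_to_cam"
    M=np.eye(4); M[:3,:3]=Ro.from_rotvec(o["orientation"]).as_matrix(); M[:3,3]=o["tcp_pos"]
    return dict(f,world_to_cam=np.linalg.inv(M@f["hand_eye"]))
def delta(o,target,yang=None):
    R=Ro.from_rotvec(o["orientation"]).as_matrix()
    d=R.T@(np.array(target)-o["tcp_pos"])
    cur=np.arctan2(R[1,1],R[0,1]); 
    t=None if yang is None else -((yang-cur+np.pi/2)%np.pi-np.pi/2)
    return (d/0.2).round(4), None if t is None else round(t/(np.pi/2),4), cur
E
python3 - <<'E'
from h import *
o=get_obs(); f=wcam(o,viewer.grab_frame("wrist"))
pickle.dump((o,f),open("w1.pkl","wb"))
print(o["clock"],o["joints"].round(3),o["tcp_pos"].round(4),delta(o,[.6106,-.177,.18],.3287))
from fit import pts
p=[.6106,-.177,.0078,.3287]
img=f["pixels"][:,:,::-1].copy()
L=[(9,80,220),(9,-80,220),(-9,-80,220),(-9,80,220)]
uv=proj(f,pts(p,L)); print(uv.round(1).tolist())
img2=cv2.resize(img,None,fx=1.25,fy=1.25)
for u in uv: cv2.circle(img2,tuple(int(a*1.25) for a in u),3,(0,0,255),1)
cv2.imwrite("pics/w1.png",img2)
E
```

```text
3.4333 [-0.354  0.395  0.735  1.576 -0.274  1.277  0.756] [ 0.608  -0.1707  0.331 ] (array([-0.0347,  0.002 ,  0.755 ]), np.float64(0.0027), np.float64(0.3330092292524514))
[[337.9, 106.6], [334.5, 295.0], [314.2, 295.0], [313.2, 106.5]]
```

View pics/w1.png

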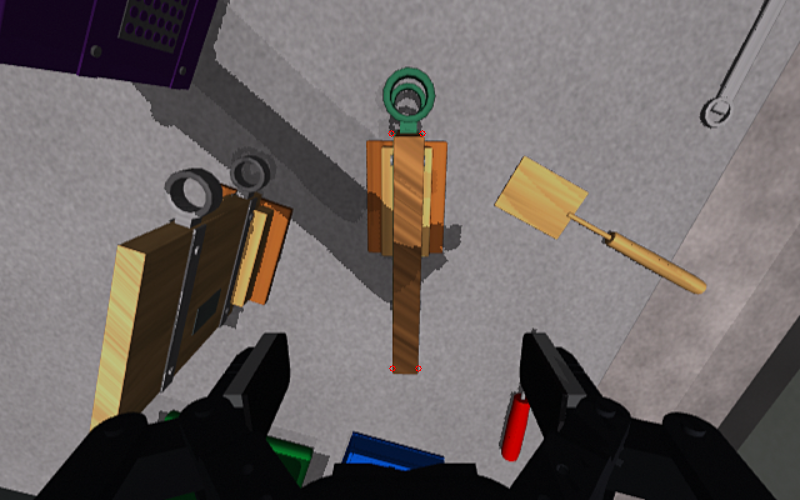

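The wrist view agrees: brown board spans (393..425,135) to (392..420,373), within 2 px of the predicted corners. I'll descend and grip.

>>> {"op": "play_rows", "data": {"commands": [[[-1, -0.045, 0.002, 0.2, 0.003], [-1, -0.045, 0.002, 0.4, 0.003], [-1, -0.045, 0.002, 0.55, 0.003], [-1, -0.045, 0.002, 0.65, 0.003], [-1, -0.045, 0.002, 0.755, 0.003], [-1, -0.045, 0.002, 0.755, 0.003], [1, -0.045, 0.002, 0.755, 0.003], [1, -0.045, 0.002, 0.755, 0.003], [1, -0.045, 0.002, 0.755, 0.003], [1, -0.045, 0.002, 0.755, 0.003], [1, -0.045, 0.002, 0.755, 0.003], [1, -0.045, 0.002, 0.755, 0.003]]], "grip_force": 70}}

```text
clock: 4.48
tcp_pos: [0.6116, -0.1815, 0.1814]
orientation: [1.835, 2.547, 0.002]
contact_force: [0.1, -1.4, 0.9]
grip_width: 0.017
gripper_force: 69.0
```

>>> {"op": "play_rows", "data": {"commands": [[[1, 0, 0, 0, 0], [1, 0, 0, 0, 0], [1, 0, 0, 0, 0], [1, 0, 0, 0, 0]]]}}

```text
clock: 4.82
tcp_pos: [0.6116, -0.1817, 0.1814]
orientation: [1.835, 2.547, 0.001]
contact_force: [0.4, -0.7, 6.0]
grip_width: 0.0173
gripper_force: 69.5
```

>>> {"op": "play_rows", "data": {"commands": [[[1, 0, 0, -0.05, 0], [1, 0, 0, -0.12, 0], [1, 0, 0, -0.2, 0], [1, 0, 0, -0.3, 0], [1, 0, 0, -0.4, 0], [1, 0, 0, -0.42, 0], [1, 0, 0, -0.42, 0], [1, 0, 0, -0.42, 0]]]}}

```text
clock: 5.48
tcp_pos: [0.6099, -0.1809, 0.263]
orientation: [-1.835, -2.547, 0.001]
contact_force: [1.1, 0.4, -4.5]
grip_width: 0.0175
gripper_force: 69.1
```

```bash
python3 - <<'E'
from h import *
o=get_obs()
fs={n:viewer.grab_frame(n) for n in("scene","top","wrist")}
pickle.dump((o,fs),open("fs1.pkl","wb"))
print(o["clock"],o["joints"].round(3),o["tcp_pos"].round(4),o["contact_force"].round(1),o["moment"].round(2))
def c(n,x0,y0,w,h,s): return cv2.resize(fs[n]["pixels"][y0:y0+h,x0:x0+w,::-1],None,fx=s,fy=s,interpolation=cv2.INTER_CUBIC)
out=np.zeros((600,800,3),np.uint8)
a=c("wrist",260,0,130,120,3); b=c("scene",230,120,130,200,3); d=c("top",330,80,130,120,3)
out[:240*1+120,:390]=a; out[:600,400:790]=b; out[360:600,:390]=c("top",330,80,195,120,2); cv2.imwrite("pics/m2.png",out)
E
```

```text
5.4833 [-0.317  0.458  0.712  1.652 -0.322  1.154  0.799] [ 0.6099 -0.1809  0.263 ] [ 1.1  0.4 -4.5] [-0.04 -0.04 -0.02]
```

View pics/m2.png

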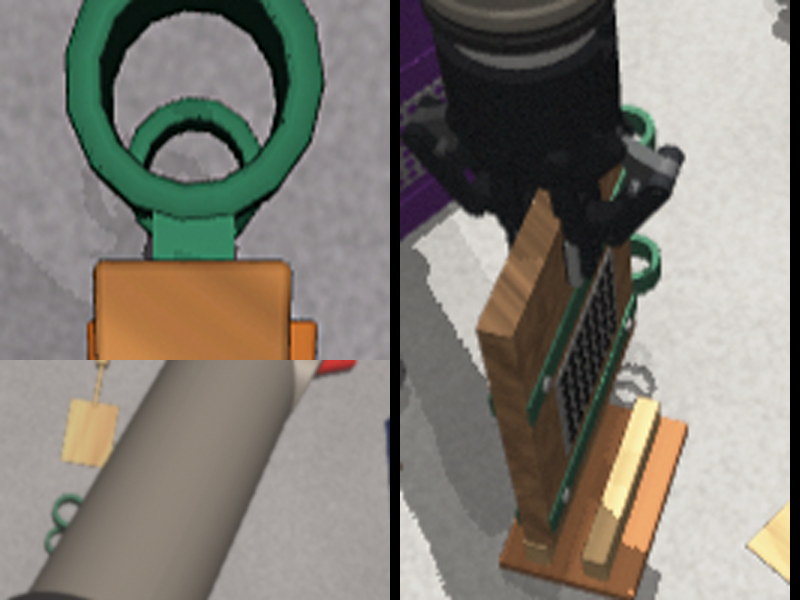

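```bash
python3 - <<'E'
from h import *
from fit import pts
from scipy.optimize import least_squares
o,fs=pickle.load(open("fs1.pkl","rb")); f=wcam(o,fs["wrist"]); S=fs["scene"]
g=lambda x,y:(x/3+260-.33,y/3-.33); gs=lambda x,y:((x-400)/3+230-.33,y/3+120-.33)
O=[(f,(-9,80,220),g(95,262)),(f,(9,80,220),g(291,262)),(f,(0,92,160),g(194,183)),(f,(0,123.5,40),g(196,97)),
   (S,(-9,-80,220),gs(478,329)),(S,(9,-80,220),gs(526,336)),(S,(9,-80,0),gs(548,557))]
def P(p,q):
    R=Ro.from_euler("zx",[p[3],p[4]]).as_matrix(); 
    return np.array(p[:3])+R@(np.array(q)/1000)
def res(p): return np.concatenate([proj(a,P(p,q))[0]-uv for a,q,uv in O])
for w in(0,1):
    s=least_squares(lambda p:res(p) if w else np.r_[res(p)[:8],100*p[4]],[.61,-.177,.09,.33,0],x_scale=[.01,.01,.01,.1,.1]); p=s.x
    print(p.round(4)); print(res(p).reshape(-1,2).round(1).tolist())
    k=P(p,(0,105,20)); R=Ro.from_rotvec(o["orientation"]).as_matrix(); print("knuckle",k.round(4),"in tool",(R.T@(k-o["tcp_pos"])).round(4))
E
```

```text
[ 0.6078 -0.178   0.0915  0.3143  0.0028]
[[0.0, -0.4], [0.1, 0.2], [0.0, 0.5], [-0.4, -0.3], [-2.5, 0.4], [-6.0, 1.1], [1.2, -2.5]]
knuckle [ 0.5753 -0.0782  0.1118] in tool [0.1082 0.     0.1514]
[ 0.6096 -0.1783  0.0925  0.3364 -0.0014]
[[0.3, 0.1], [0.9, -0.9], [-0.5, 0.8], [-1.8, 0.6], [-0.1, 0.5], [-3.4, 1.0], [2.9, -2.0]]
knuckle [ 0.5749 -0.0791  0.1124] in tool [ 0.1074 -0.0007  0.1508]
```

>>> {"op": "play_rows", "data": {"commands": [[[1, 0.08, 0, 0, 0], [1, 0.2, 0, 0, 0], [1, 0.34, 0.01, 0, 0], [1, 0.48, 0.01, 0, 0], [1, 0.62, 0.02, 0, 0], [1, 0.73, 0.02, 0, 0], [1, 0.8, 0.02, 0, 0], [1, 0.8, 0.02, 0, 0]]]}}

```text
clock: 6.3
tcp_pos: [0.5625, -0.0239, 0.263]
orientation: [-1.828, -2.551, 0.0]
contact_force: [-0.0, 0.4, -5.1]
grip_width: 0.0173
gripper_force: 69.0
```

>>> {"op": "play_rows", "data": {"commands": [[[1, 0.08, 0, 0, 0.02], [1, 0.2, 0, 0, 0.04], [1, 0.34, 0.01, 0, 0.06], [1, 0.48, 0.01, 0, 0.091], [1, 0.62, 0.02, 0, 0.091], [1, 0.73, 0.02, 0, 0.091], [1, 0.81, 0.025, 0, 0.091], [1, 0.81, 0.025, 0, 0.091], [1, 0.81, 0.025, 0, 0.091], [1, 0.81, 0.025, 0, 0.091]]]}}

```text
clock: 7.13
tcp_pos: [0.5174, 0.1255, 0.2639]
orientation: [2.015, 2.409, -0.002]
contact_force: [-0.1, 0.4, -5.0]
grip_width: 0.0174
gripper_force: 69.1
```

```bash
python3 - <<'E'
from h import *
o=get_obs()
fs={n:viewer.grab_frame(n) for n in("scene","top","wrist")}
pickle.dump((o,fs),open("fs2.pkl","wb"))
print(o["clock"],o["joints"].round(3),o["tcp_pos"].round(4),o["contact_force"].round(1),delta(o,[.5001,.1954,.263],.19))
f=wcam(o,fs["wrist"])
R=Ro.from_rotvec(o["orientation"]).as_matrix(); kn=o["tcp_pos"]+R@[.108,0,.151]
print("kn",kn.round(4),"proj pins",proj(f,[[.4797,.3014,z] for z in(.05,.078,.17,.198)]).round(1).tolist(), "ring tops",proj(f,[kn+[0,0,.02],kn+[0,0,.14]]).round(1).tolist())
print(proj(fs["top"],[kn+[0,0,.02],kn+[0,0,.14]]).round(1).tolist(),proj(fs["scene"],[kn+[0,0,.02],kn+[0,0,.14]]).round(1).tolist())
def c(n,x0,y0,w,h,s): return cv2.resize(fs[n]["pixels"][y0:y0+h,x0:x0+w,::-1],None,fx=s,fy=s,interpolation=cv2.INTER_CUBIC)
out=np.zeros((600,800,3),np.uint8)
out[:300,:800]=c("wrist",120,0,400,150,2); out[300:600,:400]=c("top",150,150,100,75,4); out[300:,400:]=c("scene",320,40,100,75,4); cv2.imwrite("pics/m3.png",out)
E
```

```text
7.1333 [-0.939  0.242  0.7    1.892 -0.175  1.07   0.008] [0.5174 0.1255 0.2639] [-0.1  0.4 -5. ] (array([ 0.3593, -0.0236,  0.0043]), np.float64(-0.0079), np.float64(0.17764002494411177))
kn [0.4983 0.2316 0.1128] proj pins [[317.9, -15.0], [317.3, -25.4], [314.5, -79.9], [313.1, -107.8]] ring tops [[324.3, 58.4], [324.9, 27.8]]
[[224.8, 198.1], [213.1, 185.9]] [[356.9, 100.8], [359.6, 56.1]]
```

View pics/m3.png

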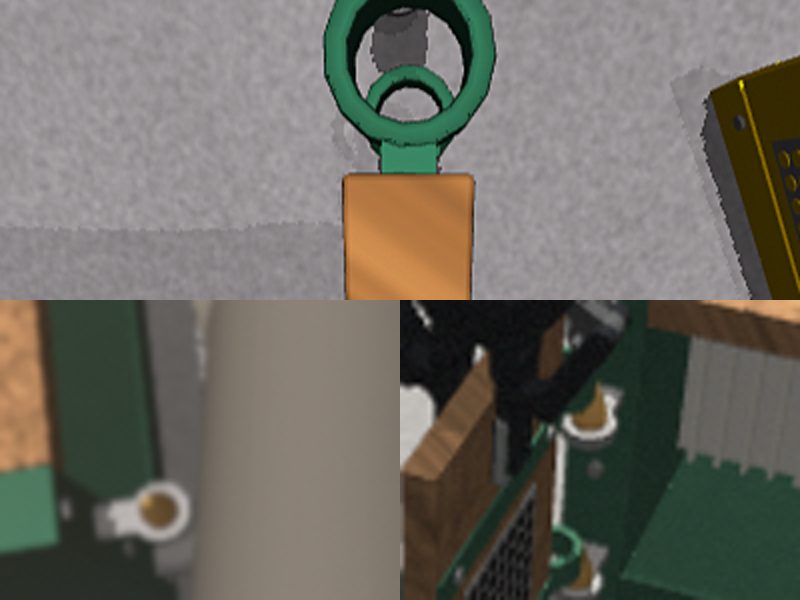

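>>> {"op": "play_rows", "data": {"commands": [[[1, 0.05, -0.024, 0, -0.008], [1, 0.1, -0.024, 0, -0.008], [1, 0.16, -0.024, 0, -0.008], [1, 0.22, -0.024, 0, -0.008], [1, 0.28, -0.024, 0, -0.008], [1, 0.33, -0.024, 0, -0.008], [1, 0.359, -0.024, 0, -0.008], [1, 0.359, -0.024, 0, -0.008], [1, 0.359, -0.024, 0, -0.008], [1, 0.359, -0.024, 0, -0.008]]]}}

```text
clock: 8.12
tcp_pos: [0.5, 0.1959, 0.2643]
orientation: [2.0, 2.422, -0.001]
contact_force: [0.3, -0.6, -4.7]
grip_width: 0.0171
gripper_force: 69.1
```

```bash
python3 - <<'E'
from h import *
o=get_obs()
fs={n:viewer.grab_frame(n) for n in("scene","top","wrist")}
pickle.dump((o,fs),open("fs3.pkl","wb"))
print(o["clock"],o["joints"].round(3),o["tcp_pos"].round(4),o["contact_force"].round(1),delta(o,[.5001,.1954,.263],.19))
f=wcam(o,fs["wrist"])
print("proj pins",proj(f,[[.4797,.3014,z] for z in(.05,.078,.17,.198)]).round(1).tolist())
def c(n,x0,y0,w,h,s): return cv2.resize(fs[n]["pixels"][y0:y0+h,x0:x0+w,::-1],None,fx=s,fy=s,interpolation=cv2.INTER_CUBIC)
out=np.zeros((600,800,3),np.uint8)
out[:300,:400]=c("wrist",275,0,100,75,4); out[300:600,:400]=c("top",150,150,100,75,4); out[:,400:]=c("scene",330,20,80,120,5); cv2.imwrite("pics/m4.png",out)
E
```

```text
8.1167 [-1.042  0.246  0.664  1.881 -0.171  1.072 -0.12 ] [0.5    0.1959 0.2643] [ 0.3 -0.6 -4.7] (array([-0.0025, -0.0001,  0.0065]), np.float64(0.0004), np.float64(0.1905700601197946))
proj pins [[324.1, 67.7], [324.2, 65.3], [324.5, 53.1], [324.7, 47.2]]
```

View pics/m4.png

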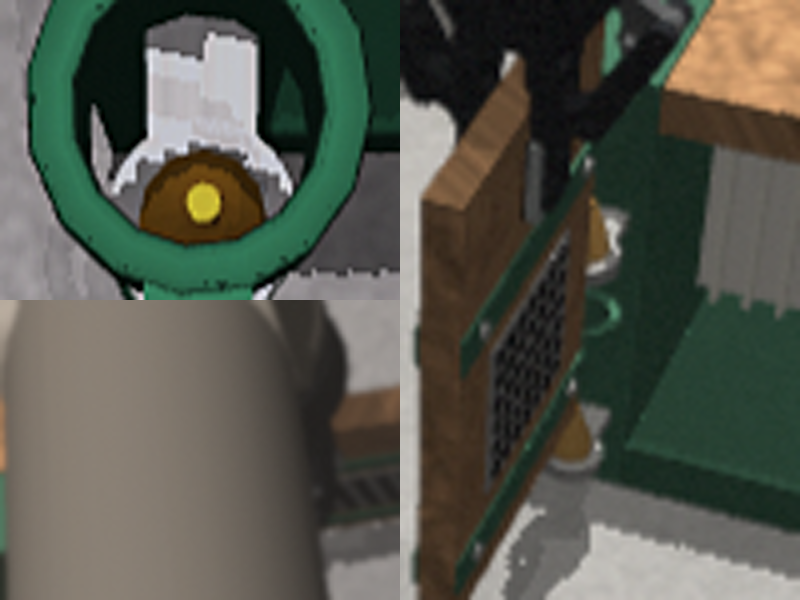

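The pin tip shows inside the ring at wrist (325.6,50.1), against (324.7,47.2) predicted. Shifting 2 mm in −x and 0.6 mm in +y (tool axes) corrects this before lowering.

>>> {"op": "play_rows", "data": {"commands": [[[1, -0.01, 0.003, 0, 0], [1, -0.01, 0.003, 0.03, 0], [1, -0.01, 0.003, 0.06, 0], [1, -0.01, 0.003, 0.09, 0], [1, -0.01, 0.003, 0.12, 0], [1, -0.01, 0.003, 0.15, 0], [1, -0.01, 0.003, 0.17, 0], [1, -0.01, 0.003, 0.19, 0], [1, -0.01, 0.003, 0.21, 0], [1, -0.01, 0.003, 0.22, 0], [1, -0.01, 0.003, 0.22, 0]]]}}

```text
clock: 9.18
tcp_pos: [0.5006, 0.1948, 0.2198]
orientation: [-1.999, -2.424, 0.001]
contact_force: [0.3, -0.5, -4.9]
grip_width: 0.017
gripper_force: 69.1
```

```bash
python3 - <<'E'
from h import *
o=get_obs()
fs={n:viewer.grab_frame(n) for n in("scene","wrist")}
print(o["clock"],o["tcp_pos"].round(4),o["contact_force"].round(1),o["moment"].round(2))
def c(n,x0,y0,w,h,s): return cv2.resize(fs[n]["pixels"][y0:y0+h,x0:x0+w,::-1],None,fx=s,fy=s,interpolation=cv2.INTER_CUBIC)
out=np.zeros((600,800,3),np.uint8)
out[:300,:400]=c("wrist",275,0,100,75,4); out[:,400:]=c("scene",330,20,80,120,5); cv2.imwrite("pics/m5.png",out)
E
```

```text
9.1833 [0.5006 0.1948 0.2198] [ 0.3 -0.5 -4.9] [-0.08  0.02  0.  ]
```

View pics/m5.png

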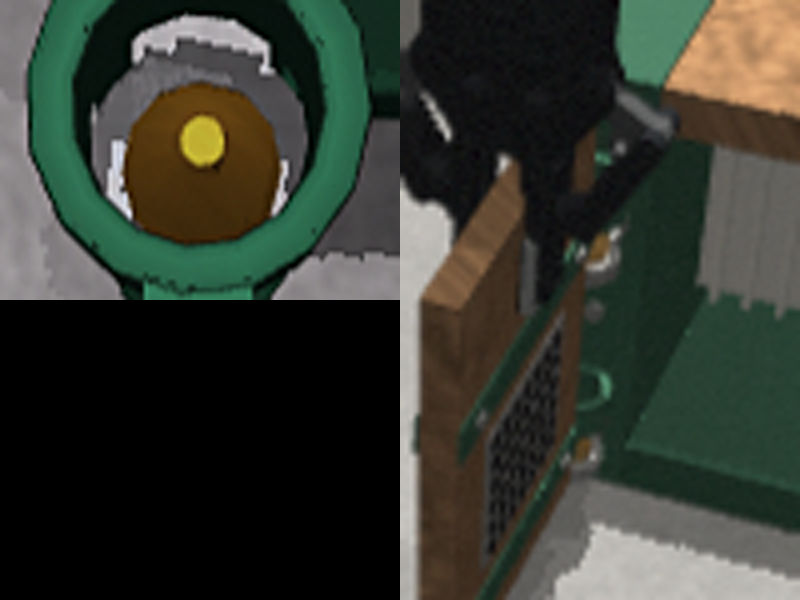

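Both knuckles are over their pins (tip at (203,140) in the crop, ring centred at 200), with no contact force yet. I'll keep lowering.

>>> {"op": "play_rows", "data": {"commands": [[[1, 0, 0, 0.02, 0], [1, 0, 0, 0.035, 0], [1, 0, 0, 0.05, 0], [1, 0, 0, 0.06, 0], [1, 0, 0, 0.07, 0], [1, 0, 0, 0.08, 0], [1, 0, 0, 0.08, 0], [1, 0, 0, 0.08, 0]]]}}

```text
clock: 9.95
tcp_pos: [0.5008, 0.1948, 0.2042]
orientation: [1.999, 2.424, -0.0]
contact_force: [0.0, 0.3, -5.5]
grip_width: 0.0176
gripper_force: 69.1
```

>>> {"op": "play_rows", "data": {"commands": [[[1, 0, 0, 0.005, 0], [1, 0, 0, 0.01, 0], [1, 0, 0, 0.015, 0], [1, 0, 0, 0.015, 0], [1, 0, 0, 0.015, 0]]]}}

```text
clock: 10.37
tcp_pos: [0.5008, 0.1948, 0.2012]
orientation: [-1.999, -2.424, 0.0]
contact_force: [0.4, -0.7, -3.9]
grip_width: 0.0176
gripper_force: 69.1
```

>>> {"op": "play_rows", "data": {"commands": [[[1, 0, 0, 0.004, 0], [1, 0, 0, 0.008, 0], [1, 0, 0, 0.008, 0], [1, 0, 0, 0.008, 0]]]}}

```text
clock: 10.7
tcp_pos: [0.5008, 0.1948, 0.1996]
orientation: [-1.999, -2.424, 0.0]
contact_force: [-0.7, -0.5, -5.0]
grip_width: 0.0171
gripper_force: 69.1
```

>>> {"op": "play_rows", "data": {"commands": [[[1, 0, 0, 0.004, 0], [1, 0, 0, 0.008, 0], [1, 0, 0, 0.012, 0], [1, 0, 0, 0.012, 0], [1, 0, 0, 0.012, 0]]]}}

```text
clock: 11.12
tcp_pos: [0.5014, 0.1946, 0.1985]
orientation: [-1.999, -2.423, -0.002]
contact_force: [-1.6, -3.2, 6.7]
grip_width: 0.0172
gripper_force: 70.8
```

>>> {"op": "play_rows", "data": {"commands": [[[1, 0, 0, -0.004, 0], [1, 0, 0, -0.004, 0], [0.5, 0, 0, -0.004, 0], [0, 0, 0, -0.004, 0], [-1, 0, 0, -0.004, 0], [-1, 0, 0, -0.004, 0], [-1, 0, 0, -0.004, 0], [-1, 0, 0, -0.004, 0], [-1, 0, 0, -0.004, 0], [-1, 0, 0, -0.004, 0]]], "grip_force": 20}}

```text
clock: 11.95
tcp_pos: [0.5008, 0.1948, 0.1981]
orientation: [-1.999, -2.424, -0.0]
contact_force: [0.3, -0.0, 0.4]
grip_width: 0.0856
gripper_force: 0.0
```

>>> {"op": "play_rows", "data": {"commands": [[[-1, 0, 0, -0.1, 0], [-1, 0, 0, -0.2, 0], [-1, 0, 0, -0.35, 0], [-1, 0, 0, -0.5, 0], [-1, 0, 0, -0.7, 0], [-1, 0, 0, -0.7, 0], [-1, 0, 0, -0.7, 0]]]}}

```text
clock: 12.53
tcp_pos: [0.5021, 0.1952, 0.3404]
orientation: [1.998, 2.423, 0.008]
contact_force: [0.3, -0.8, -1.1]
grip_width: 0.0855
gripper_force: 0.0
```

```bash
python3 - <<'E'
from h import *
o=get_obs()
fs={n:viewer.grab_frame(n) for n in("scene","wrist")}
print(o["clock"],o["tcp_pos"].round(4),o["contact_force"].round(1),o["grip_width"])
def c(n,x0,y0,w,h,s): return cv2.resize(fs[n]["pixels"][y0:y0+h,x0:x0+w,::-1],None,fx=s,fy=s,interpolation=cv2.INTER_CUBIC)
out=np.zeros((600,800,3),np.uint8)
out[:300,:400]=c("wrist",270,30,100,75,4); out[300:550,:400]=cv2.resize(fs["scene"]["pixels"][:,:,::-1],(400,250)); out[:,400:]=c("scene",330,20,80,120,5); cv2.imwrite("pics/m6.png",out)
f=wcam(o,fs["wrist"])
print(proj(f,[[.4797,.3014,z] for z in(.17,.19,.198)]).round(1).tolist())
E
```

```text
12.5333 [0.5021 0.1952 0.3404] [ 0.3 -0.8 -1.1] 0.08552122655583147
[[321.3, 63.1], [321.3, 60.7], [321.2, 59.7]]
```

View pics/m6.png

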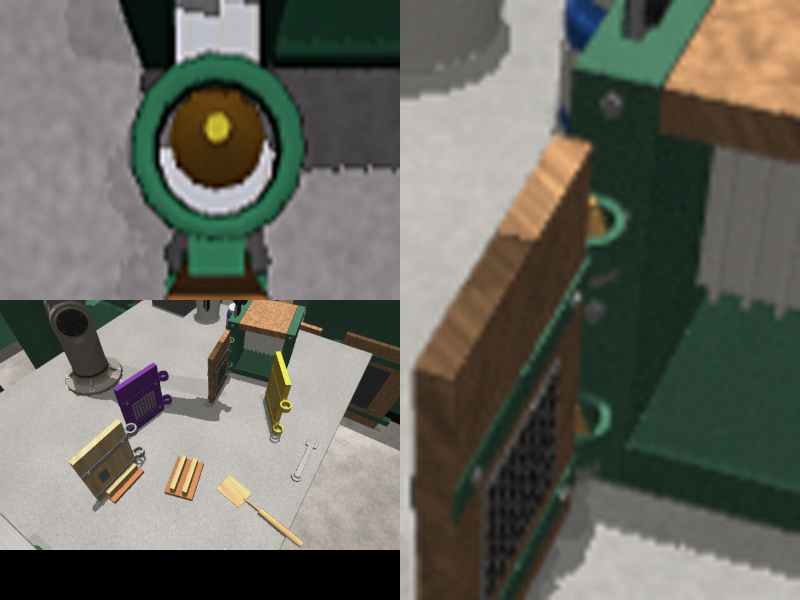

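Both knuckles sit on their collars around the pins, the door stands upright and free, and the plain door has not moved.

```bash
python3 -c "
from h import *
print(r.hand_in())"
```

```text
the job is handed in; nothing more can be done
None
```

The vent door is hung and released on both hinge pins, standing open and upright. The plain door is still in its stand, and the job was handed in with about 12.6 s on the clock (no score came back).

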